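# Tip the ring blanks out of the tilt tray

## Robot

A 6-joint arm with a two-finger parallel gripper is mounted at the origin on a cart in front of the work surface, level with it; the furniture and walls round the work are solid. World frame = base frame: x ahead of the robot, y to its left, z up, the work surface at z = 0. Lengths are in m, angles in rad, forces in N, time in s.
With the tool pointing down it reaches from about 0.425 to 0.95 m from the base axis. Payload 3.5 kg.
Tool frame: the origin (TCP) lies midway between the tips of the shut fingers; the grasp point (between the pads) lies 19 mm behind it; z points along the fingers, x is the direction in which the jaws open and shut, and the axes are right-handed (so a half turn about z gives the same grasp; the last joint's range is limited). The gripper opens to 85 mm and grips with 20 to 120 N. Pads are 22 mm wide; open, the fingers measure 114 mm over their backs; the gripper's body (76 mm by 85 mm) begins 54 mm behind the grasp point. The pads swing forward as they close: fully open they stand 13 mm farther back than shut.
Start: joints at [1.147, 0.286, 1.577, -0, 1.279, -0.15], TCP at [0.182, 0.65, 0.231] pointing down, gripper open.
Joint ranges: [-2.77, 2.77], [-0.9, 2.22], [0.21, 2.48], [-1.53, 4.67], [0.24, 2.81], [-2.84, 2.84]. Speed limits (rad/s): [2.79, 2.79, 3.14, 3.14, 3.14, 3.14].

## Interface

Orientations are given as a unit quaternion [x, y, z, w].
In Python, from plant import readout, optics, ctrl gives the robot as it stands. The module is installed in compiled form; this text tells all that it offers.
- The arm moves only by the shell command python3 -m crank 'ROWS' [OPENING] [FORCE]. ROWS is text: rows parted by semicolons, each of 6 numbers parted by spaces: the shift along the tool's x, y, z in mm, then the turn, a rotation vector about the tool's x, y, z in rad. In form: dx dy dz ax ay az; .... A call has 1 to 5 rows; each row shifts and turns the commanded pose from where the row before left it, along the tool's axes as they then stand; what a row does not reach is not made up. A row lasts 1/8 s, in which the tool goes at most 62.5 mm and 10.7 degrees, less where a joint would pass 70% of its speed; a pose out of reach is approached as far as the arm can. A call is refused whole if a number of a shift passes 62.5 or a number of a turn 0.188, either way. A call with a gripper value outside its range is refused whole. OPENING is the opening, from -1 (shut) to 1 (fully open), set as the call begins (- or left out, the last holds). The fingers move at their own pace and stop on an object; FORCE is the grip in N (left out, the last holds). Time passes only in rows, so rows that do not move let the fingers close. It gives the time, the measured TCP pose, the force and the opening at its end, in the units of the state.
- readout.get_state(): the state, without advancing time (a new reading comes with each control period).
- optics.read_camera(name): name is "scene" or "top"; returns the picture (400x640x3 uint8, red, green, blue); there is no depth.
- optics.calibration(name): a dict with "mtx" (3x3 intrinsics, pixels), "rvec" (rotation vector, rad) and "tvec" (3), from world to camera coordinates, as OpenCV has them. Camera axes: x right, y down, z forward; pixel columns grow to the right and rows downward; lengths in m; the calibration is good to about 2 mm. A picture is of the moment at which its call begins. calibration takes no time and is no camera call.
- ctrl.sign_off(): hands the job in, once; it reports no verdict.
Trained networks look in the newest picture that a camera, given by its name, has taken for a name from the list of things; names that differ only in an ending like _2 or _b are one class to them, and where a whole thing is asked for, a point or a joint stands for the part that bears it (a point fixed in the world has none). Each returns a list of dicts, best first, with "p" (0 to 1); they miss things now and then, are a little off and sometimes report something else, mostly with a low value. They report only what shows in the picture. A call takes as long as a camera call.
- optics.recognise(camera, thing): "xy" ([column, row] as shares, 0 to 1, of the picture: columns of its width, rows of its height, amid what is visible of it).
The state is a dict: "time": time; "qpos": joint angles; "dq": joint speeds; "joint_efforts": joint torques, N m; "eef_pos": TCP position; "tcp_rot": TCP orientation; "contact_force": force on the tool from outside, world axes, zero at the start; "wrist_torque": the same for the moment, N m; "opening": opening from 0.0 (shut) to 1.0 (fully open).
Only numpy, scipy, OpenCV 4.12 (cv2) and the standard library are available. Lean on these libraries where they do the work, as an engineer would, in place of code of your own. Each camera call takes 0.05 s, during which the arm holds its last target.

## Task

Two hinged tilt trays stand on the bench, each with a wooden handle on its free edge and a blue catch box at its hinged edge. By its handle, lift the tray that holds the brass ring blanks until both blanks have slid into its catch box, then lower the tray gently until it rests level again and let go. Leave the tray with the red polishing discs alone.

Things in the scene. Friction and masses are not known exactly. Their poses are not given: they have to be found in the camera images.
- ring_station: fixed stand of the tray holding the brass rings: wooden base 215 x 124 mm, 40 mm high, aluminium tilt tray on the robot's side, blue catch box on the far side. Origin on the bench, plumb under the hinge; the hinge axis is its y axis, 76 mm higher. +x points over the catch box, -x to the handle. Either of two places; the other stand looks the same but holds red discs
- ring_box (a point): centre of the floor of that stand's blue open catch box, 52 mm beyond the hinge, 43 mm above the bench. Inside 84 mm (along the stand's x) by 110 mm; rims 66 mm (hinge side), 78 mm (sides) and 90 mm (far) above the bench. Bystander: a black pole with a hanging shaft rises at the left end of the bench, some 0.45 m left of the robot's middle; come to the tray from the robot's side
- ring_tray_handle (a point): grip point on the ring tray's handle, moving with the tray: round wooden bar, 18 mm thick, 72 mm long, out along the stand's -x from the free edge. On its axis, 40 mm from the tray wall, 28 mm from the free end; tray level: 148 mm from the hinge axis horizontally, 86 mm over the bench. Gripped from above across the bar, it swivels between the fingers as the tray tilts
- ring_tray (a joint): tilt of the ring tray (111 x 96 mm, 22 mm walls on three sides, open at the hinge): 0 = level, resting on its stand; grows as the handle is lifted, stop at 1.25 rad. Free hinge: the tray (about 280 g) falls back when let go and slams if dropped from more than about 5 mm at the handle. The rings slide off between 0.4 and 0.7 rad; 0.95 rad is ample
- ring1_center (a point): brass ring blank, a plain flat ring of 24 mm outside diameter, 17 mm hole, 6 mm high, lying loose in the ring tray at the start; this point is its centre
- ring2_center (a point): brass ring blank, a plain flat ring of 24 mm outside diameter, 17 mm hole, 6 mm high, lying loose in the ring tray at the start; this point is its centre
- disc_tray (a joint): tilt of the other, equal tray, which holds the red discs: 0 = level; must stay level
- disc1_center (a point): red rubber polishing disc, 22 mm diameter, 4 mm thick, lying loose in the other tray, where it must stay; this point is its centre
- disc2_center (a point): red rubber polishing disc, 22 mm diameter, 4 mm thick, lying loose in the other tray, where it must stay; this point is its centre

How it is judged:
By the outcome, as a careful person would: the job done as asked, in the order asked, and still so for the second after the job is handed in, with the robot touching nothing.
It also fails if it takes over 48 s, if anything falls off the work surface, if the arm or the gripper's body presses on something with over 40 N, if the wrist force passes 120 N, or if a joint passes its speed limit or range.

## Working session

There is one attempt and no reset: what is moved stays moved. The work goes in short steps, Python scripts to look and compute and a shell command to move; the robot and the scene stay as the last step left them, time stands still between calls to the robot, and variables do not carry over. Pictures are saved under pics/ and viewed, and the job is handed in when it is done.

```bash
mkdir -p pics; cat > h.py <<'E'
import cv2,numpy as np
from plant import readout, optics, ctrl
def snap(c,n):
    im=optics.read_camera(c); cv2.imwrite(f'pics/{n}.png',im[:,:,::-1]); return im
def ray(c,uv):
    k=optics.calibration(c);R,_=cv2.Rodrigues(np.array(k['rvec'],float));t=np.array(k['tvec'],float).ravel()
    d=R.T@np.linalg.inv(np.array(k['mtx']))@np.array([uv[0],uv[1],1.]);return -R.T@t,d
def atz(c,uv,z):
    o,d=ray(c,uv);return o+d*(z-o[2])/d[2]
def proj(c,p):
    k=optics.calibration(c);r,_=cv2.projectPoints(np.array(p,float).reshape(-1,3),np.array(k['rvec'],float),np.array(k['tvec'],float),np.array(k['mtx'],float),None);return r.reshape(-1,2)
E
python3 - <<'E'
from h import *
for c in('scene','top'):
    snap(c,c+'0'); 
    for t in('ring_station','ring_tray_handle','ring1_center','disc1_center','ring_box'):
        print(c,t,[(round(d['p'],2),(np.array(d['xy'])*[640,400]).round(1).tolist()) for d in optics.recognise(c,t)][:4])
s=readout.get_state();print({k:np.round(v,3).tolist() for k,v in s.items()})
E
```

```text
scene ring_station [(0.75, [279.8, 200.7]), (0.28, [264.2, 195.7])]
scene ring_tray_handle [(0.92, [268.8, 197.8])]
scene ring1_center []
scene disc1_center [(0.57, [407.8, 221.3])]
scene ring_box [(0.72, [282.1, 199.8])]
top ring_station [(0.89, [256.0, 201.9])]
top ring_tray_handle [(0.78, [253.3, 220.7])]
top ring1_center [(0.4, [268.8, 237.8])]
top disc1_center []
top ring_box [(0.83, [253.9, 197.6])]
{'time': 0.6, 'qpos': [1.147, 0.286, 1.577, -0.0, 1.279, -0.15], 'dq': [0.001, 0.001, 0.002, 0.001, 0.001, 0.0], 'joint_efforts': [-0.001, -40.567, -29.274, -0.0, 0.001, 0.0], 'eef_pos': [0.182, 0.65, 0.231], 'tcp_rot': [0.797, 0.604, 0.0, -0.0], 'contact_force': [0.575, -0.024, 0.555], 'wrist_torque': [-0.056, 0.011, -0.037], 'opening': 1.0}
```

View pics/scene0.png

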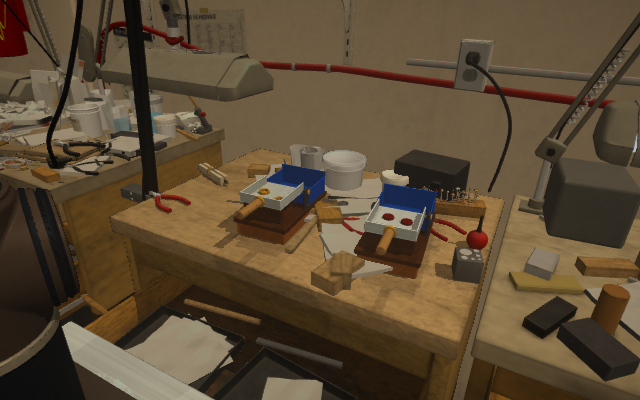

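View pics/top0.png

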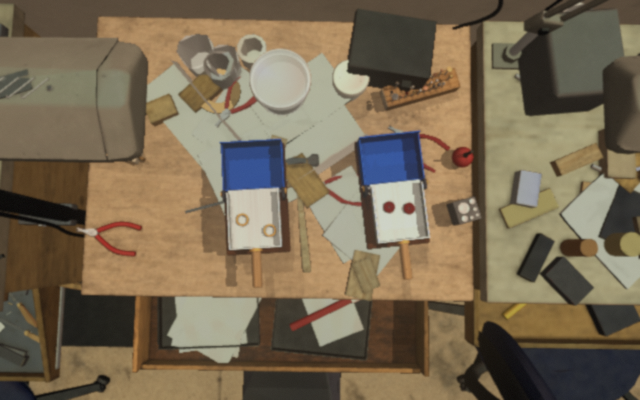

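The left station holds the brass rings: about (241,220) and (269,230) in the top view, with the handle at about (257,265). The red discs are on the right. Next I'll measure the left station more closely.

```bash
python3 - <<'E'
from h import *
a=cv2.imread('pics/top0.png')[125:300,195:315];b=cv2.imread('pics/scene0.png')[150:260,215:345]
a=cv2.resize(a,None,fx=3.2,fy=3.2,interpolation=cv2.INTER_CUBIC);b=cv2.resize(b,None,fx=3.2,fy=3.2,interpolation=cv2.INTER_CUBIC)
w=np.zeros((max(a.shape[0],b.shape[0]),a.shape[1]+b.shape[1],3),np.uint8);w[:a.shape[0],:a.shape[1]]=a;w[:b.shape[0],a.shape[1]:]=b
cv2.imwrite('pics/crop0.png',w);print(w.shape)
for c in('top','scene'):
    print(c,ray(c,(320,200)),proj(c,[[.182,.65,.231],[0,0,0],[.5,0,0]]))
print(optics.calibration('top'))
# top estimates
for n,uv,z in(('free end',(257.5,286),.086),('wall end',(256,249),.086),('boxfar L',(221,142),.09),('boxfar R',(284,139),.09)):
    print(n,atz('top',uv,z).round(4))
E
```

```text
(560, 800, 3)
top (array([ 0.49821229, -0.04331659,  0.96660999]), array([ 0.10314745, -0.02910228, -0.99447162])) [[-173.79324045  458.58991583]
 [ 278.01709638  508.66211281]
 [ 283.79221126  247.87259852]]
scene (array([-0.10946318, -0.41002279,  0.45432624]), array([ 0.79742571,  0.41988774, -0.43341939])) [[-109.5863361   123.09630059]
 [  31.04955091  451.82298418]
 [ 280.83698699  244.04974329]]
{'mtx': array([[476.70171265,   0.        , 311.87533457],
       [  0.        , 476.70171265, 206.20926824],
       [  0.        ,   0.        ,   1.        ]]), 'rvec': array([ 2.20067038, -2.16237011,  0.11243599]), 'tvec': array([-0.06515273,  0.58200397,  0.91730758])}
free end [0.4297 0.0425 0.086 ]
wall end [0.4969 0.0471 0.086 ]
boxfar L [0.6944 0.1173 0.09  ]
boxfar R [7.025e-01 1.000e-04 9.000e-02]
```

View pics/crop0.png

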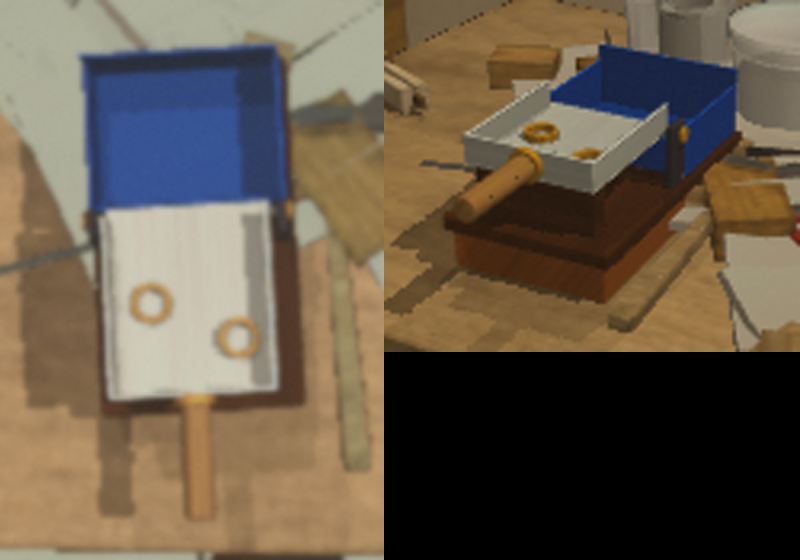

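```bash
cat > fit.py <<'E'
from h import *
from scipy.optimize import least_squares
P=[('top',(257.5,286.9),(-.176,0,.086)),('top',(256.9,250),(-.111,0,.09)),('top',(220.6,142.8),(.097,.058,.09)),('top',(281.6,139.1),(.097,-.058,.09)),
('scene',(240,215.3),(-.176,0,.086)),('scene',(262.5,200.5),(-.111,0,.086))]
def W(v,q):
    c,s=np.cos(v[2]),np.sin(v[2]);return [v[0]+c*q[0]-s*q[1],v[1]+s*q[0]+c*q[1],q[2]]
f=lambda v:np.concatenate([proj(c,W(v,q))[0]-uv for c,uv,q in P])
r=least_squares(f,[.6,.05,.05],loss='soft_l1');v=r.x
E
python3 - <<'E'
from fit import *
print(v.round(4),f(v).reshape(-1,2).round(1))
g=np.array(W(v,(-.148,0,.086)));print('grip',g.round(4),'hinge',v[:2])
from scipy.spatial.transform import Rotation as R
s=readout.get_state();print(R.from_quat(s['tcp_rot']).as_matrix().round(3),np.hypot(*g[:2]))
# overlay check
a=cv2.imread('pics/top0.png')
for q in[(-.176,0,.086),(-.148,0,.086),(0,.055,.076),(0,-.055,.076),(.052,0,.043),(.097,.058,.09)]:
    p=proj('top',W(v,q))[0];print(q,p.round(1))
E
```

```text
[0.6038 0.0541 0.072 ] [[ 0.6 -0.1]
 [-0.7  1.1]
 [-0.5 -1.9]
 [ 0.7 -1.3]
 [ 0.3  1.2]
 [-3.7  2.4]]
grip [0.4562 0.0435 0.086 ] hinge [0.60381498 0.05412483]
[[ 0.27   0.963  0.   ]
 [ 0.963 -0.27   0.   ]
 [ 0.     0.    -1.   ]] 0.4582657491896404
(-0.176, 0, 0.086) [258.1 286.8]
(-0.148, 0, 0.086) [257.4 271.4]
(0, 0.055, 0.076) [225.  193.3]
(0, -0.055, 0.076) [283.6 190.2]
(0.052, 0, 0.043) [255.  167.5]
(0.097, 0.058, 0.09) [220.1 140.9]
```

```bash
python3 - <<'E'
from h import *
a=cv2.imread('pics/top0.png')[150:300,0:160];b=cv2.imread('pics/scene0.png')[0:230,0:240]
a=cv2.resize(a,None,fx=2.4,fy=2.4);b=cv2.resize(b,None,fx=1.7,fy=1.7)
w=np.zeros((400,800,3),np.uint8);w[:a.shape[0],:a.shape[1]]=a;w[:b.shape[0],390:390+b.shape[1]]=b
cv2.imwrite('pics/crop1.png',w)
print(atz('top',(92,232),0),atz('scene',(152,205),0),atz('scene',(130,192),0.03))
for t in np.linspace(0,1,6):
    p=np.array([.182,.65,.231])*(1-t)+np.array([.456,.0435,.231])*t;print(p.round(3),np.hypot(*p[:2]).round(3),proj('top',p),proj('scene',p))
E
```

```text
[0.52528099 0.38652049 0.        ] [0.49320143 0.36660791 0.        ] [0.47594013 0.414959   0.03      ]
[0.182 0.65  0.231] 0.675 [[-173.79324045  458.58991583]] [[-109.5863361   123.09630059]]
[0.237 0.529 0.231] 0.579 [[-86.37810734 420.71991672]] [[-41.24555566 125.99492704]]
[0.292 0.407 0.231] 0.501 [[ -0.54669983 383.53601949]] [[ 28.25954488 128.94293731]]
[0.346 0.286 0.231] 0.449 [[ 83.74363493 347.01974606]] [[ 98.95897591 131.94160427]]
[0.401 0.165 0.231] 0.434 [[166.53403179 311.15327599]] [[170.88378809 134.99224492]]
[0.456 0.044 0.231] 0.458 [[247.86417453 275.91941746]] [[244.06611787 138.0962223 ]]
```

View pics/crop1.png

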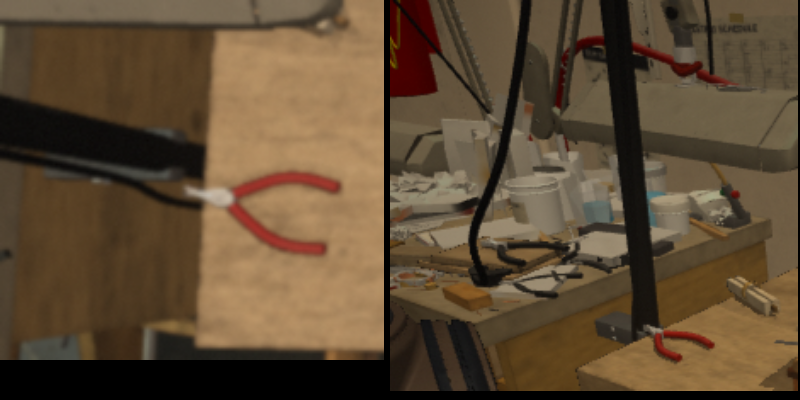

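```bash
python3 - <<'E'
from h import *
def tri(a,b):
    (o,d),(p,e)=ray('top',a),ray('scene',b);A=np.c_[d,-e];s=np.linalg.lstsq(A,p-o,rcond=None)[0];return (o+s[0]*d).round(3),(p+s[1]*e).round(3)
print(tri((83,235),(57,162)), tri((35,217),(77,60)))
print(atz('top',(70,232),.1),tri((84,216),(148,192)))
for z in (.1,.2,.3,.4): print(z,atz('top',(83,235),z),atz('scene',(57,162),z))
E
```

```text
(array([0.517, 0.362, 0.092]), array([0.355, 0.464, 0.135])) (array([0.536, 0.333, 0.299]), array([0.418, 0.415, 0.338]))
[0.52179329 0.38148382 0.1       ] (array([ 0.558,  0.407, -0.005]), array([0.536, 0.428, 0.003]))
0.1 [0.51679783 0.35786651 0.1       ] [0.40709656 0.56077957 0.1       ]
0.2 [0.5146532  0.31157313 0.2       ] [0.26131008 0.28679412 0.2       ]
0.3 [0.51250858 0.26527974 0.3       ] [0.11552361 0.01280867 0.3       ]
0.4 [0.51036395 0.21898636 0.4       ] [-0.03026287 -0.26117678  0.4       ]
```

```bash
python3 - <<'E'
from h import *
for uv in((57,162),(50,130),(70,70)):
    for s in np.linspace(.4,3,14):
        o,d=ray('scene',uv);p=o+d*s;print(uv,p.round(2),proj('top',p)[0].round(0))
a=cv2.imread('pics/top0.png')[180:400,0:240]
cv2.imwrite('pics/crop2.png',cv2.convertScaleAbs(cv2.resize(a,None,fx=2.7,fy=2.7),alpha=1.6,beta=20))
E
```

```text
(57, 162) [ 0.1  -0.01  0.31] [274. 553.]
(57, 162) [0.21 0.19 0.23] [142. 443.]
(57, 162) [0.32 0.39 0.16] [ 38. 356.]
(57, 162) [0.42 0.59 0.09] [-48. 285.]
(57, 162) [0.53 0.79 0.02] [-118.  226.]
(57, 162) [ 0.64  0.99 -0.06] [-178.  176.]
(57, 162) [ 0.74  1.19 -0.13] [-229.  133.]
(57, 162) [ 0.85  1.39 -0.2 ] [-273.   97.]
(57, 162) [ 0.96  1.59 -0.28] [-311.   64.]
(57, 162) [ 1.06  1.79 -0.35] [-345.   36.]
(57, 162) [ 1.17  1.99 -0.42] [-375.   11.]
(57, 162) [ 1.28  2.19 -0.5 ] [-402.  -11.]
(57, 162) [ 1.38  2.39 -0.57] [-426.  -31.]
(57, 162) [ 1.49  2.59 -0.64] [-448.  -50.]
(50, 130) [0.11 0.   0.34] [262. 560.]
(50, 130) [0.22 0.21 0.28] [118. 446.]
(50, 130) [0.33 0.42 0.22] [  1. 352.]
(50, 130) [0.44 0.62 0.16] [-97. 275.]
(50, 130) [0.56 0.83 0.1 ] [-179.  209.]
(50, 130) [0.67 1.04 0.04] [-250.  153.]
(50, 130) [ 0.78  1.24 -0.02] [-311.  104.]
(50, 130) [ 0.89  1.45 -0.08] [-365.   61.]
(50, 130) [ 1.    1.66 -0.14] [-412.   24.]
(50, 130) [ 1.11  1.86 -0.2 ] [-454.   -9.]
(50, 130) [ 1.22  2.07 -0.26] [-491.  -39.]
(50, 130) [ 1.33  2.28 -0.32] [-525.  -66.]
(50, 130) [ 1.44  2.48 -0.38] [-556.  -90.]
(50, 130) [ 1.55  2.69 -0.43] [-583. -113.]
(70, 70) [ 0.14 -0.    0.39] [262. 561.]
(70, 70) [0.27 0.2  0.36] [100. 433.]
(70, 70) [0.4  0.41 0.32] [-40. 322.]
(70, 70) [0.52 0.61 0.29] [-163.  224.]
(70, 70) [0.65 0.82 0.26] [-272.  138.]
(70, 70) [0.77 1.02 0.22] [-368.   62.]
(70, 70) [0.9  1.23 0.19] [-454.   -7.]
(70, 70) [1.03 1.43 0.16] [-532.  -68.]
(70, 70) [1.15 1.64 0.12] [-602. -124.]
(70, 70) [1.28 1.84 0.09] [-666. -175.]
(70, 70) [1.41 2.05 0.06] [-725. -221.]
(70, 70) [1.53 2.25 0.03] [-778. -263.]
(70, 70) [ 1.66  2.46 -0.01] [-827. -302.]
(70, 70) [ 1.78  2.66 -0.04] [-873. -339.]
```

View pics/crop2.png

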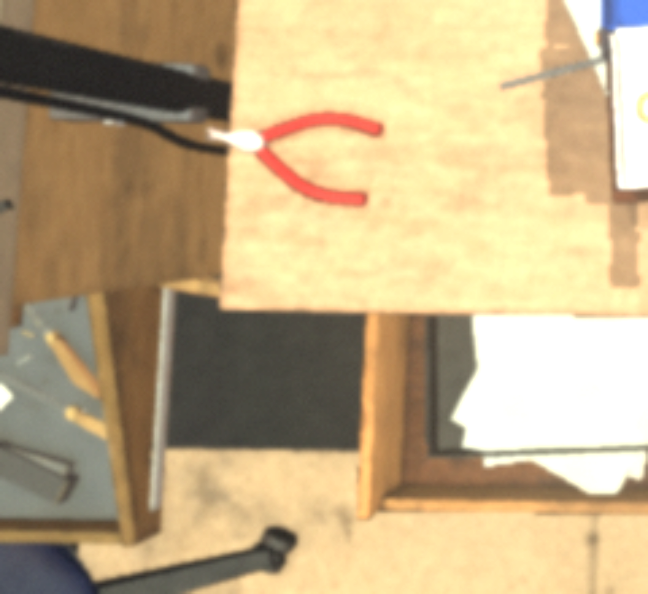

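```bash
python3 -m crank '-30 25 0 0 0 0; -46 39 0 0 0 0; -46 39 0 0 0 0; -46 39 0 0 0 0; -46 39 0 0 0 0' 1 40
```

```text
time: 1.23
eef_pos: [0.2994, 0.3932, 0.2317]
tcp_rot: [0.797, 0.604, 0.001, 0.0]
contact_force: [1.7, -0.7, -0.3]
opening: 0.998
```

```bash
python3 -m crank '-46 39 0 0 0 0; -46 39 0 0 0 0; -46 39 0 0 0 0; -46 39 0 0 0 0; -40 34 0 0 0 0'; python3 -m crank '-30 25 0 0 0 -0.1; 0 0 0 0 0 -0.12; 0 0 0 0 0 -0.125; 0 0 0 0 0 0'
python3 - <<'E'
from h import *
from scipy.spatial.transform import Rotation as R
s=readout.get_state();print(s['qpos'],s['eef_pos']);M=R.from_quat(s['tcp_rot']).as_matrix();print(M.round(3),np.arctan2(M[1,0],M[0,0]))
e=np.array([.456,.0435,.086])-s['eef_pos'];print((M.T@e*1000).round(1))
snap('top','top1');snap('scene','scene1')
E
```

```text
time: 1.85
eef_pos: [0.4219, 0.1259, 0.2319]
tcp_rot: [0.797, 0.604, 0.001, 0.0]
contact_force: [0.5, 0.7, -0.6]
opening: 1.001
time: 2.35
eef_pos: [0.4372, 0.092, 0.2315]
tcp_rot: [0.682, 0.731, 0.0, 0.0]
contact_force: [-0.5, 0.0, 0.3]
opening: 1.001
[-2.03376964e-02 -2.40031320e-01  2.11258993e+00  3.02391121e-05
  1.26871871e+00 -1.66045465e+00] [0.43723368 0.09203452 0.23148136]
[[-0.069  0.998  0.   ]
 [ 0.998  0.069  0.   ]
 [ 0.     0.    -1.   ]] 1.640107963749293
[-49.7  15.3 145.5]
```

```bash
python3 -m crank '-25 8 20 0 0 0; -25 7 30 0 0 0; 0 0 10 0 0 0; 0 0 0 0 0 0' 
python3 - <<'E'
from h import *
from scipy.spatial.transform import Rotation as R
s=readout.get_state();M=R.from_quat(s['tcp_rot']).as_matrix()
e=np.array([.456,.0435,.067])-s['eef_pos'];print((M.T@e*1000).round(1))
b=snap('scene','scene2')[100:260,180:380,::-1];a=snap('top','top2')[130:310,180:340,::-1]
for c in('top','scene'):
  for t in('ring_tray_handle',):
    print(c,t,[(round(d['p'],2),(np.array(d['xy'])*[640,400]).round(1).tolist()) for d in optics.recognise(c,t)][:3])
a=cv2.resize(a,None,fx=2.4,fy=2.4,interpolation=cv2.INTER_CUBIC);b=cv2.resize(b,None,fx=2.0,fy=2.0,interpolation=cv2.INTER_CUBIC)
w=np.zeros((440,800,3),np.uint8);w[:a.shape[0],:a.shape[1]]=a;w[:b.shape[0],390:390+b.shape[1]]=b
cv2.imwrite('pics/crop3.png',w)
print(proj('scene',[.456,.0435,.086]),proj('top',[.456,.0435,.086]),proj('scene',s['eef_pos']))
E
```

```text
time: 2.95
eef_pos: [0.4551, 0.0439, 0.1708]
tcp_rot: [0.682, 0.732, -0.0, -0.001]
contact_force: [0.2, -0.5, 0.7]
opening: 1.003
[ -0.6   1.1 103.8]
top ring_tray_handle [(0.61, [250.8, 217.3])]
scene ring_tray_handle [(0.92, [268.4, 195.6])]
[[248.51402197 210.49723571]] [[257.36323773 271.48313899]] [[245.50695253 169.74899371]]
```

View pics/crop3.png

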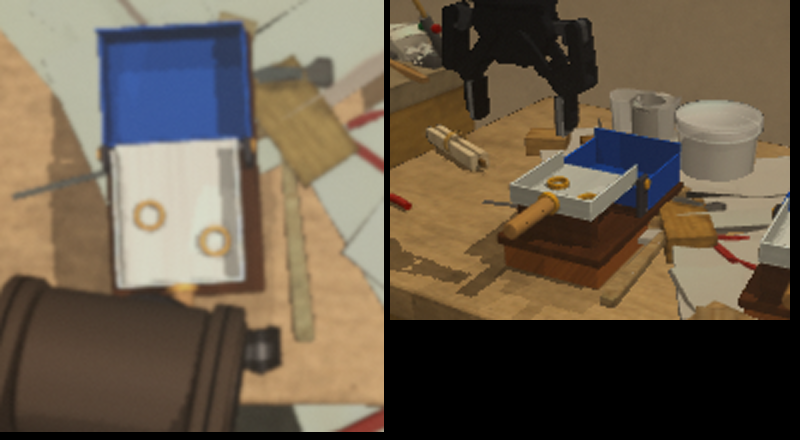

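The handle sits centrally below the open fingers: fingers at scene (223,155) and (268,162), handle at (248,210). Descending.

```bash
python3 -m crank '0 1 30 0 0 0; 0 0 35 0 0 0; 0 0 25 0 0 0; 0 0 10 0 0 0; 0 0 4 0 0 0'; python3 -m crank '0 0 0 0 0 0; 0 0 0 0 0 0' 
python3 - <<'E'
from h import *
im=snap('scene','scene3')[100:260,180:380,::-1]
cv2.imwrite('pics/crop4.png',cv2.resize(im,None,fx=4,fy=3.7,interpolation=cv2.INTER_CUBIC))
E
```

```text
time: 3.78
eef_pos: [0.4572, 0.0436, 0.0678]
tcp_rot: [0.681, 0.732, 0.0, 0.0]
contact_force: [0.1, -1.0, -0.5]
opening: 0.998
time: 4.03
eef_pos: [0.4576, 0.0434, 0.0684]
tcp_rot: [0.681, 0.732, 0.001, 0.001]
contact_force: [0.1, 0.2, 0.0]
opening: 0.999
```

View pics/crop4.png

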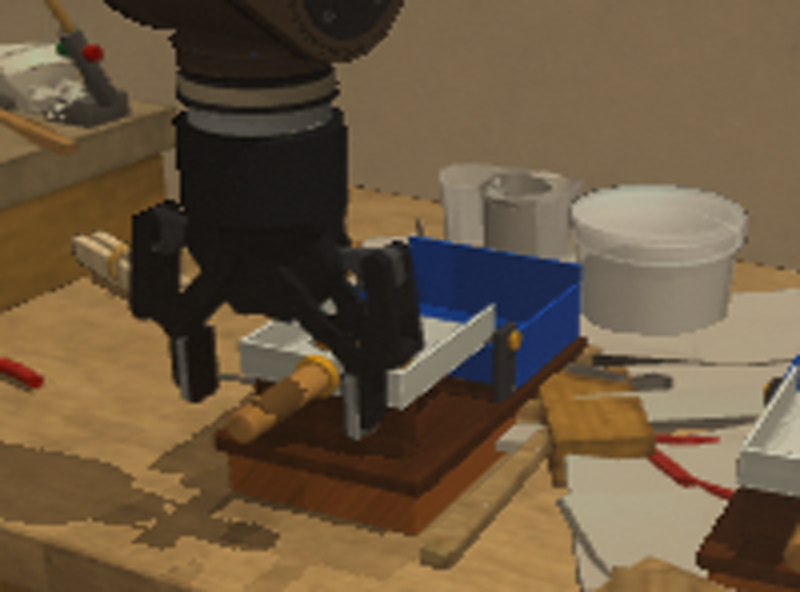

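The handle lies between the two fingers and clear of both. Closing.

```bash
python3 -m crank '0 0 0 0 0 0; 0 0 0 0 0 0; 0 0 0 0 0 0; 0 0 0 0 0 0' -1 40;python3 -m crank '0 0 0 0 0 0; 0 0 0 0 0 0; 0 0 0 0 0 0'
python3 - <<'E'
from h import *
im=snap('scene','scene4')[100:260,180:380,::-1]
cv2.imwrite('pics/crop5.png',cv2.resize(im,None,fx=4,fy=3.7,interpolation=cv2.INTER_CUBIC))
a,h=.148,.010
x0=np.array([-a,h])
for th in np.arange(0,1.0,.05):
    c,s=np.cos(th),np.sin(th);print(round(th,2),((np.array([-a*c+h*s,a*s+h*c])-x0)*1000).round(1))
E
```

```text
time: 4.58
eef_pos: [0.4564, 0.0464, 0.0676]
tcp_rot: [0.683, 0.73, 0.003, -0.003]
contact_force: [-0.8, 9.3, 3.1]
opening: 0.196
time: 4.95
eef_pos: [0.4564, 0.0463, 0.0676]
tcp_rot: [0.682, 0.731, 0.002, -0.003]
contact_force: [-0.9, 10.5, 3.9]
opening: 0.193
0.0 [0. 0.]
0.05 [0.7 7.4]
0.1 [ 1.7 14.7]
0.15 [ 3.2 22. ]
0.2 [ 4.9 29.2]
0.25 [ 7.1 36.3]
0.3 [ 9.6 43.3]
0.35 [12.4 50.1]
0.4 [15.6 56.8]
0.45 [19.1 63.4]
0.5 [22.9 69.7]
0.55 [27.1 75.9]
0.6 [31.5 81.8]
0.65 [36.2 87.5]
0.7 [41.2 93. ]
0.75 [46.5 98.2]
0.8 [ 52.1 103.1]
0.85 [ 57.8 107.8]
0.9 [ 63.8 112.1]
0.95 [ 70.  116.2]
```

View pics/crop5.png

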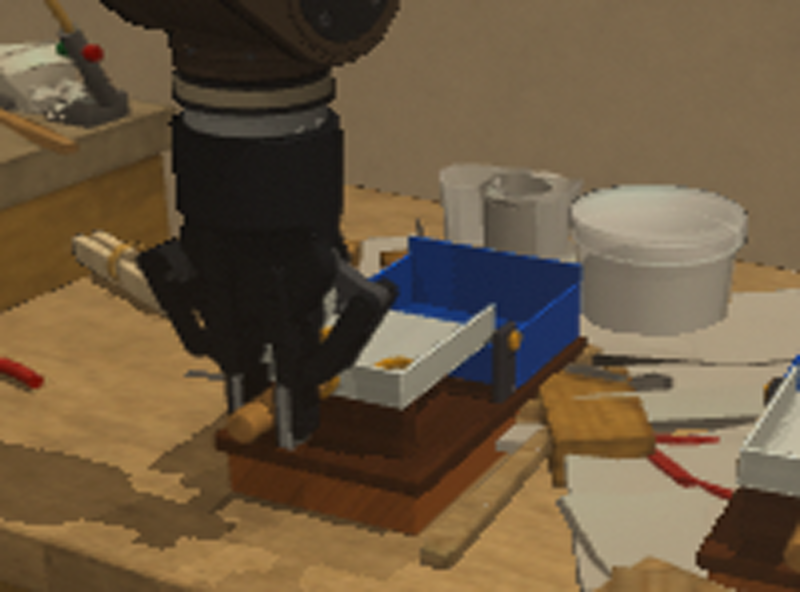

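Grip is firm at about 16 mm opening. I'll relieve the 3 mm side offset, then lift along the arc.

```bash
python3 -m crank '3 0 0 0 0 0; 0 0 0 0 0 0'; python3 -m crank '0 0.7 -7.4 0 0 0; 0 1 -7.3 0 0 0; 0 1.5 -7.3 0 0 0; 0 1.7 -7.2 0 0 0; 0 2.2 -7.1 0 0 0'; python3 -m crank '0 0 0 0 0 0'
```

```text
time: 5.25
eef_pos: [0.4564, 0.0464, 0.0676]
tcp_rot: [0.681, 0.732, -0.0, -0.0]
contact_force: [-1.9, 0.0, 4.0]
opening: 0.192
time: 5.88
eef_pos: [0.4635, 0.0469, 0.1039]
tcp_rot: [0.681, 0.732, -0.0, -0.0]
contact_force: [1.9, -0.1, -5.2]
opening: 0.197
time: 6.0
eef_pos: [0.4636, 0.047, 0.1041]
tcp_rot: [0.681, 0.732, -0.0, -0.0]
contact_force: [1.5, -0.1, -3.6]
opening: 0.193
```

```bash
python3 -m crank '0 2.5 -7 0 0 0; 0 2.8 -6.8 0 0 0; 0 3.2 -6.7 0 0 0; 0 3.5 -6.6 0 0 0; 0 3.8 -6.3 0 0 0';python3 -m crank '0 4.2 -6.2 0 0 0; 0 4.4 -5.9 0 0 0; 0 4.7 -5.7 0 0 0; 0 5 -5.5 0 0 0; 0 5.3 -5.2 0 0 0'; 
python3 - <<'E'
from h import *
im=snap('scene','scene5')[60:260,180:380,::-1]
cv2.imwrite('pics/crop6.png',cv2.resize(im,None,fx=3,fy=3,interpolation=cv2.INTER_CUBIC))
E
```

```text
time: 6.62
eef_pos: [0.4794, 0.0482, 0.1373]
tcp_rot: [0.681, 0.732, -0.0, -0.0]
contact_force: [1.7, -0.3, -5.6]
opening: 0.196
time: 7.25
eef_pos: [0.503, 0.05, 0.1655]
tcp_rot: [0.681, 0.732, -0.0, -0.0]
contact_force: [1.9, 1.4, -8.2]
opening: 0.189
```

View pics/crop6.png

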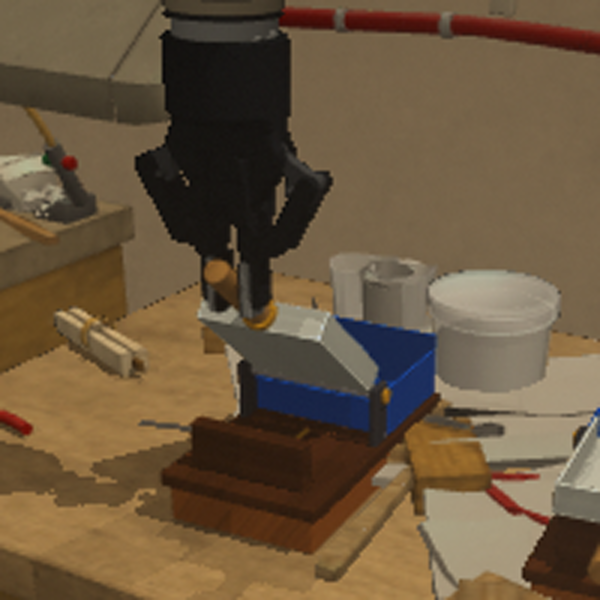

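```bash
python3 -m crank '0 5.6 -4.9 0 0 0; 0 5.7 -4.7 0 0 0; 0 6 -4.3 0 0 0; 0 6.2 -4.1 0 0 0; 0 0 0 0 0 0'; python3 -m crank '0 0 0 0 0 0; 0 0 0 0 0 0; 0 0 0 0 0 0; 0 0 0 0 0 0'
python3 - <<'E'
from h import *
b=snap('scene','scene6')[120:260,220:340,::-1];a=snap('top','top6')[110:300,180:330,::-1]
for c in('top','scene'):
    print(c,[(round(d['p'],2),(np.array(d['xy'])*[640,400]).round(1).tolist()) for d in optics.recognise(c,'ring1_center')][:4])
a=cv2.resize(a,None,fx=2.6,fy=2.6,interpolation=cv2.INTER_CUBIC);b=cv2.resize(b,None,fx=3.3,fy=3.3,interpolation=cv2.INTER_CUBIC)
w=np.zeros((500,800,3),np.uint8);w[:a.shape[0],:a.shape[1]]=a;w[:b.shape[0],400:400+b.shape[1]]=b
cv2.imwrite('pics/crop7.png',w)
E
```

```text
time: 7.92
eef_pos: [0.5269, 0.0518, 0.1837]
tcp_rot: [0.681, 0.732, 0.0, 0.0]
contact_force: [1.3, 3.2, -8.2]
opening: 0.195
time: 8.43
eef_pos: [0.5265, 0.0517, 0.1834]
tcp_rot: [0.681, 0.732, 0.001, 0.0]
contact_force: [3.6, 4.6, -9.4]
opening: 0.191
top [(0.44, [272.4, 168.3])]
scene []
```

View pics/crop7.png

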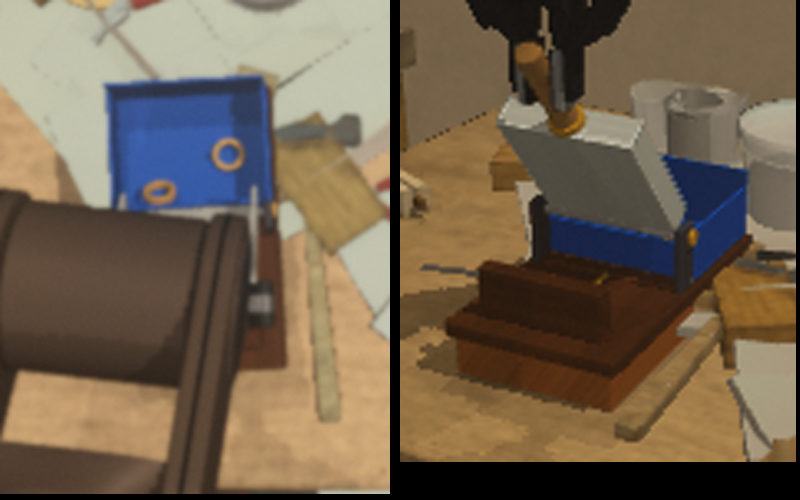

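Both rings appear in the blue box: the right one flat at about top (268,169), the left one near the hinge rim at about (241,184) and tilted. I'll let it settle and look closer.

```bash
python3 -m crank '0 0 0 0 0 0; 0 0 0 0 0 0; 0 0 0 0 0 0; 0 0 0 0 0 0; 0 0 0 0 0 0'
python3 - <<'E'
from h import *
a=snap('top','top7')[130:210,210:300,::-1]
cv2.imwrite('pics/crop8.png',cv2.resize(a,None,fx=7,fy=7,interpolation=cv2.INTER_CUBIC))
from fit import W,v
for q in[(.010,.055,.066),(.010,-.055,.066),(.010,.055,.043),(.010,-.055,.043),(.0,.048,.076),(0,-.048,.076)]: print(q,((proj('top',W(v,q))[0]-[210,130])*7).round())
E
```

```text
time: 9.25
eef_pos: [0.5265, 0.0517, 0.1834]
tcp_rot: [0.682, 0.732, 0.001, 0.0]
contact_force: [2.7, 4.6, -8.9]
opening: 0.198
(0.01, 0.055, 0.066) [110. 411.]
(0.01, -0.055, 0.066) [515. 390.]
(0.01, 0.055, 0.043) [124. 422.]
(0.01, -0.055, 0.043) [519. 401.]
(0.0, 0.048, 0.076) [131. 442.]
(0, -0.048, 0.076) [489. 423.]
```

View pics/crop8.png

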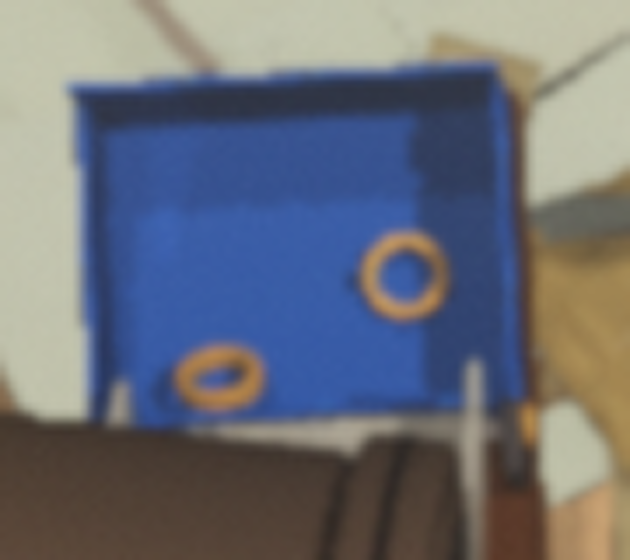

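Both rings are inside the box; the left one leans on the hinge-side wall, below the rim. Lowering along the same arc.

```bash
python3 -m crank '0 -3.1 2.1 0 0 0; 0 -3.1 2 0 0 0; 0 -6 4.3 0 0 0; 0 -5.7 4.7 0 0 0; 0 -5.6 4.9 0 0 0';python3 -m crank '0 -5.3 5.2 0 0 0; 0 -5 5.5 0 0 0; 0 -4.7 5.7 0 0 0; 0 -4.4 5.9 0 0 0; 0 -4.2 6.2 0 0 0';python3 -m crank '0 -3.8 6.3 0 0 0; 0 -3.5 6.6 0 0 0; 0 -3.2 6.7 0 0 0; 0 -2.8 6.8 0 0 0; 0 -2.5 7 0 0 0'; python3 -m crank '0 -2.2 7.1 0 0 0; 0 -1.7 7.2 0 0 0; 0 -1.5 7.3 0 0 0; 0 0 0 0 0 0'
```

```text
time: 9.93
eef_pos: [0.5058, 0.0501, 0.169]
tcp_rot: [0.682, 0.732, 0.004, 0.003]
contact_force: [1.0, 5.2, 1.6]
opening: 0.196
time: 10.55
eef_pos: [0.4807, 0.0482, 0.1405]
tcp_rot: [0.681, 0.732, 0.001, 0.002]
contact_force: [-5.2, 4.0, 3.4]
opening: 0.193
time: 11.18
eef_pos: [0.4644, 0.0469, 0.1061]
tcp_rot: [0.681, 0.732, 0.001, 0.001]
contact_force: [-5.3, 4.1, 2.5]
opening: 0.196
time: 11.68
eef_pos: [0.4589, 0.0465, 0.0836]
tcp_rot: [0.681, 0.732, 0.0, 0.001]
contact_force: [-3.1, 4.2, 0.6]
opening: 0.192
```

```bash
python3 -m crank '0 -0.5 4 0 0 0; 0 -0.5 4 0 0 0; 0 -0.3 3 0 0 0; 0 -0.3 2 0 0 0; 0 0 0 0 0 0'; python3 -m crank '0 -0.1 1 0 0 0; 0 0 0.7 0 0 0; 0 0 0 0 0 0;0 0 0 0 0 0'
python3 - <<'E'
from h import *
b=snap('scene','scene8')[130:260,220:340,::-1];a=snap('top','top8')[110:300,180:330,::-1]
a=cv2.resize(a,None,fx=2.6,fy=2.6,interpolation=cv2.INTER_CUBIC);b=cv2.resize(b,None,fx=3.3,fy=3.3,interpolation=cv2.INTER_CUBIC)
w=np.zeros((500,800,3),np.uint8);w[:a.shape[0],:a.shape[1]]=a;w[:b.shape[0],400:400+b.shape[1]]=b
cv2.imwrite('pics/crop9.png',w)
E
```

```text
time: 12.3
eef_pos: [0.4573, 0.0464, 0.0706]
tcp_rot: [0.681, 0.732, 0.0, 0.001]
contact_force: [-3.8, 3.8, 1.1]
opening: 0.195
time: 12.8
eef_pos: [0.4573, 0.0464, 0.0702]
tcp_rot: [0.681, 0.732, -0.0, 0.0]
contact_force: [-7.9, 3.6, 8.4]
opening: 0.195
```

View pics/crop9.png

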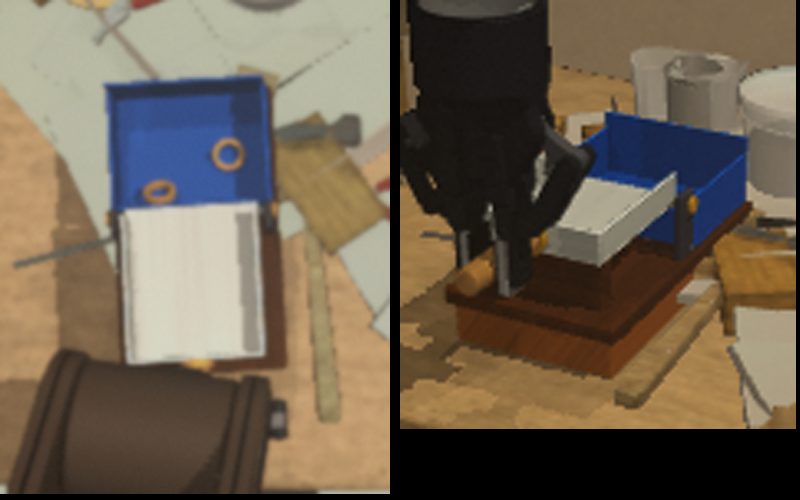

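Force rose to +8 N and z stopped moving, so the tray should be on its rest. I'll compare the tray's pixels with the level-tray picture before letting go.

```bash
python3 - <<'E'
from h import *
for n0,n1 in(('scene4','scene8'),):
    A=cv2.imread(f'pics/{n0}.png',0);B=cv2.imread(f'pics/{n1}.png',0)
    for (x0,y0,x1,y1) in((268,190,300,212),(285,180,306,206)):
        t=A[y0:y1,x0:x1];r=cv2.matchTemplate(cv2.resize(B[y0-6:y1+6,x0-6:x1+6],None,fx=4,fy=4,interpolation=cv2.INTER_CUBIC),cv2.resize(t,None,fx=4,fy=4,interpolation=cv2.INTER_CUBIC),cv2.TM_CCOEFF_NORMED);m=cv2.minMaxLoc(r);print(m[1],np.array(m[3])/4-6)
A=cv2.imread('pics/top2.png',0);B=cv2.imread('pics/top8.png',0)
x0,y0,x1,y1=222,235,284,252
t=A[y0:y1,x0:x1];r=cv2.matchTemplate(cv2.resize(B[y0-6:y1+6,x0-6:x1+6],None,fx=4,fy=4,interpolation=cv2.INTER_CUBIC),cv2.resize(t,None,fx=4,fy=4,interpolation=cv2.INTER_CUBIC),cv2.TM_CCOEFF_NORMED);m=cv2.minMaxLoc(r);print(m[1],np.array(m[3])/4-6)
from fit import W,v
for h in(0,.003,.006): print(proj('scene',W(v,(-.111,-.048,.076+h))))
E
```

```text
0.958245575428009 [-0.25  0.  ]
0.9988744854927063 [0. 0.]
0.9886279106140137 [0. 0.]
[[279.82441023 212.263471  ]]
[[279.79157988 210.91505595]]
[[279.75864412 209.56231164]]
```

The tray edge matches the level picture to within 0.25 px (under 1 mm). Releasing.

```bash
python3 -m crank '0 0 0 0 0 0; 0 0 0 0 0 0; 0 0 0 0 0 0; 0 0 0 0 0 0; 0 0 0 0 0 0' 1; python3 -m crank '0 0 -10 0 0 0; 0 0 -25 0 0 0; 0 0 -40 0 0 0; 0 0 -40 0 0 0; 0 -15 -30 0 0 0'; python3 -m crank '0 0 0 0 0 0; 0 0 0 0 0 0'
python3 - <<'E'
from h import *
b=snap('scene','scene9')[120:270,210:450,::-1];a=snap('top','top9')[110:300,180:330,::-1]
print([(round(d['p'],2),(np.array(d['xy'])*[640,400]).round(1).tolist()) for d in optics.recognise('top','ring1_center')][:4])
a=cv2.resize(a,None,fx=2,fy=2.6,interpolation=cv2.INTER_CUBIC);b=cv2.resize(b,None,fx=2,fy=2,interpolation=cv2.INTER_CUBIC)
w=np.zeros((500,800,3),np.uint8);w[:a.shape[0],:a.shape[1]]=a;w[:b.shape[0],310:310+b.shape[1]]=b
cv2.imwrite('pics/crop10.png',w)
A=cv2.imread('pics/scene2.png',0);B=cv2.imread('pics/scene9.png',0)
x0,y0,x1,y1=236,195,300,222
t=A[y0:y1,x0:x1];r=cv2.matchTemplate(cv2.resize(B[y0-6:y1+6,x0-6:x1+6],None,fx=4,fy=4,interpolation=cv2.INTER_CUBIC),cv2.resize(t,None,fx=4,fy=4,interpolation=cv2.INTER_CUBIC),cv2.TM_CCOEFF_NORMED);m=cv2.minMaxLoc(r);print(m[1],np.array(m[3])/4-6)
E
```

```text
time: 13.52
eef_pos: [0.4565, 0.0464, 0.0672]
tcp_rot: [0.681, 0.732, -0.0, -0.0]
contact_force: [-1.0, 0.3, 0.5]
opening: 1.0
time: 14.15
eef_pos: [0.4424, 0.0453, 0.2153]
tcp_rot: [0.681, 0.732, 0.001, 0.001]
contact_force: [0.2, -0.7, -0.9]
opening: 0.999
time: 14.4
eef_pos: [0.4412, 0.0454, 0.2118]
tcp_rot: [0.682, 0.732, -0.0, -0.0]
contact_force: [-0.6, 0.3, -0.8]
opening: 0.999
[(0.51, [266.9, 165.9])]
0.9877418279647827 [0. 0.]
```

View pics/crop10.png

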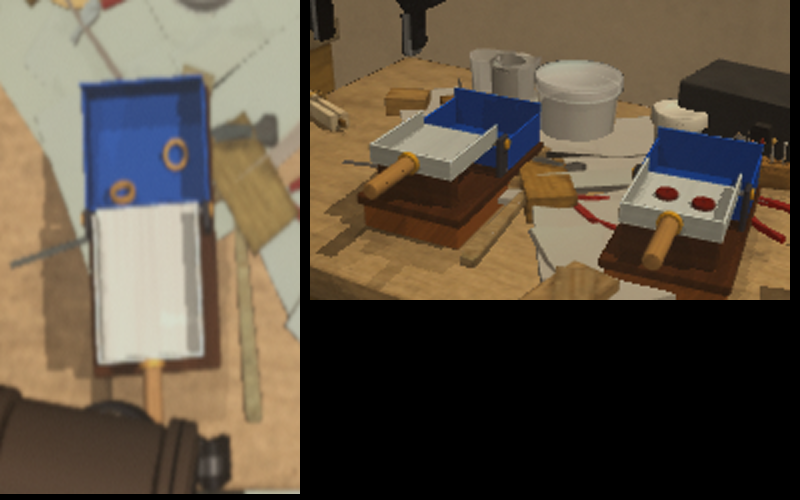

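Both rings are in the box, the tray is level and empty, the disc tray is untouched and the gripper is clear. Handing in.

```bash
python3 -c "
from plant import ctrl;print(ctrl.sign_off())"
```

```text
the job is handed in; nothing more can be done
None
```

I lifted the ring tray (the left one) by its handle to about 0.95 rad and both brass blanks slid into its blue catch box. I then lowered the tray along the same arc until it rested, let go and backed the gripper off. The job was handed in at about 14.5 s of the 48 s allowed.

- **Tray:** it is empty and level. After release, its image matched the level picture from before the lift with no measurable shift.
- **Forces:** the largest force reading I saw was about 12 N.
- **Rings:** both show inside the box in the last top view. One lies flat. The other leans against the hinge-side wall, below the rim as far as I can judge.
- **Disc tray:** it looks level in the last picture, with both red discs still in it.

**Checks that disagreed:**
- In the last top picture, the ring detector reported only the flat ring (p 0.51). I confirmed the leaning one by eye.
- The tray came to rest with the TCP about 2.5 mm higher than when I first gripped the handle. I put that down to slip between the fingers, because the picture showed the tray level.

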